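Dab the piston crown with the grease brush

ROBOT

A 6-joint arm with a two-finger parallel gripper is mounted at the origin on the work surface. World frame = base frame: x ahead of the robot, y to its left, z up, the work surface at z = 0. Lengths are in m, angles in degrees, forces in N, time in s.
With the tool pointing down it reaches from about 0.3 to 0.75 m from the base axis. Payload 8.5 kg.
Tool frame: the origin (TCP) lies midway between the tips of the shut fingers; the grasp point (between the pads) lies 19 mm behind it (env.tcp_to_grasp is the z of the grasp point in the tool frame, in m); z points along the fingers, y is the line along which they close (so a half turn about z gives the same grasp; the last joint's range is limited). The gripper opens to 85 mm and grips with 20 to 120 N. Pads are 22 mm wide; open, the fingers measure 114 mm over their backs; the gripper's body (76 mm by 85 mm) begins 54 mm behind the grasp point. The pads swing forward as they close: fully open they stand 13 mm farther back than shut.
Start: joints at [-80.575, 21.807, 74.336, -0, 83.858, -12.336], TCP at [0.204, -0.511, 0.231] pointing down, gripper open.
Joint ranges: [-178.18, 178.18], [-50.72, 133.34], [12.68, 142.11], [-81.47, 261.47], [9.98, 163.14], [-165.26, 165.26]. Speed limits (degrees/s): [136.94, 136.94, 180, 180, 180, 180].

INTERFACE

Orientations are given as a 3x3 rotation matrix whose columns are the frame's x, y, z axes.
In Python, from rig import env, imaging, job, models gives the robot as it stands. The module is installed in compiled form; this text tells all that it offers.
- The arm moves only by the tool jog_arm, never from a script. Its argument "plan" is text: rows parted by semicolons, each of 7 numbers parted by spaces: the turn, a rotation vector about the tool's x, y, z in degrees, then the shift along the tool's x, y, z in cm, then the closure in counts, from 0 (fully open) to 255 (shut). In form: rx ry rz x y z claw; .... A call has 1 to 10 rows; each row shifts and turns the commanded pose from where the row before left it, along the tool's axes as they then stand; what a row does not reach is not made up. A row lasts 1/12 s, in which the tool goes at most 41.7 mm and 7.16 degrees, less where a joint would pass 70% of its speed; a pose out of reach is approached as far as the arm can. A call with a gripper value outside its range is refused whole. The fingers move at their own pace and stop on an object; "grip_force" is the grip in N (left out, the last holds). Time passes only in rows, so rows that do not move let the fingers close. It gives the time, the measured TCP pose, the force, the opening and the grip force at its end, in the units of the state.
- env.observe(): the state, without advancing time (a new reading comes with each control period).
- imaging.get_image(name): name is "scene" or "top" or "wrist"; returns a dict with "pixels" (480x640x3 uint8, red, green, blue), "depth" (480x640 float32, m along the optical axis (not along the pixel's ray), 0 where there is no reading), "fov_y" (degrees; the focal length in pixels is half the picture's height over the tangent of half this angle, whatever the lens; pixels are square), "cx", "cy" (the principal point, pixels), "world_from_camera" (4x4, takes a point from camera to world coordinates). Camera axes: x right, y down, z forward; pixel columns grow to the right and rows downward; lengths in m; the calibration is good to about 2 mm. A picture is of the moment at which its call begins.
- job.close_job(): hands the job in; it is judged then, once.
Trained networks look in the newest picture that a camera, given by its name, has taken for a name from the list of things; names that differ only in an ending like _2 or _b are one class to them, and where a whole thing is asked for, a point or a joint stands for the part that bears it (a point fixed in the world has none). Each returns a list of dicts, best first, with "confidence" (0 to 1); they miss things now and then, are a little off and sometimes report something else, mostly with a low value. They report only what shows in the picture. A call takes as long as a camera call. They do not tell look-alikes from the thing itself.
- models.outline_of(camera, query): "region" (480x640 bool, what is visible of it) and "bbox" ([centre column, centre row, width, height] in pixels, round what is visible of it).
- models.tip_of(camera, query): "at" ([column, row] in pixels: a listed point, or the origin of a listed thing).
The state is a dict: "time_s": time; "q": joint angles; "qvel": joint speeds; "joint_efforts": joint torques, N m; "position": TCP position; "tool_rot": TCP orientation; "ft_force": force on the tool from outside, world axes, zero at the start; "wrist_torque": the same for the moment, N m; "grip_width": finger opening in m; "gripper_force": force on a finger pad.
Only numpy, scipy, OpenCV 4.12 (cv2) and the standard library are available. Lean on these libraries where they do the work, as an engineer would, in place of code of your own. Each camera call takes 0.05 s, during which the arm holds its last target. There are 200 camera calls.

TASK

The round brush standing on the tin lid already carries assembly grease. Pick it up, dip it into the open top of the finned engine cylinder until its bristles press lightly on the piston inside, without pushing the piston down the bore, then stand the brush upright on its bristles in the tin lid again and let go. Leave the other things on the bench where they are.

Things in the scene. Friction and masses are not known exactly. Their poses are not given: they have to be found in the camera images.
- brush: Round brush, 170 mm tall, standing upright on its flat dark bristles: bristle head 44 mm diameter and 36 mm high, then a steel ferrule 40 mm diameter up to 60 mm, then a straight pale wooden handle 24 mm diameter from 60 mm to 170 mm. About 0.15 kg. Origin at the centre of the flat bristle face (its underside), z along the handle to its top.
- dish: Tin lid, a shallow round steel dish fixed to the bench, 120 mm across its rim and 10 mm high, in which the brush stands. Its flat floor is 3 mm thick and about 108 mm across. Origin at the centre of its underside, z up.
- barrel: Aluminium engine cylinder standing open end up, fixed to the bench: 128 mm across its round fins, 100 mm high, with a round bore 92 mm in diameter down its middle axis. Origin at the centre of its underside, z up.
- barrel_rim (a point): Centre of the open mouth of the bore, level with the cylinder's top face, 100 mm above the bench.
- piston: Flat-topped steel piston, 90 mm in diameter, inside the bore. Origin at the centre of its flat top (the crown), z up. The crown lies 28 to 66 mm below the mouth of the bore, differently each time. A push of more than about 20 N makes it slide down.
- wrench: Bystander: steel spanner lying flat on the bench on the far side from the robot, on its left. Origin at the middle of its underside.
- screwdriver: Bystander: yellow-handled screwdriver lying on the bench on the far side, on the robot's right. Origin at the middle of its underside.
- can: Bystander: empty open steel can without fins, 76 mm in diameter, 85 mm high. Origin at the centre of its underside.
- oil_bottle: Bystander: closed grey bottle with a black cap, 66 mm in diameter, 170 mm high. Origin at the centre of its underside.
There are look-alikes about, which are no part of the job. Of the things that look like the brush, take the one that is nearest to the robot's base at the start.

How it is judged:
By the outcome, as a careful person would: the job done as asked, in the order asked, and still so for the second after the job is handed in, with the robot touching nothing.
It also fails if it takes over 45 s, if anything falls off the work surface, if the arm or the gripper's body presses on something with over 40 N, if the wrist force passes 120 N, or if a joint passes its speed limit or range.

## Working session

There is one attempt and no reset: what is moved stays moved. The work goes in short steps, Python scripts to look and compute and a tool call to move; the robot and the scene stay as the last step left them, time stands still between calls to the robot, and variables do not carry over. Pictures are saved under pics/ and viewed, at most 10 in all, crops included, and the job is handed in when it is done.

Besides the shell and the picture viewer there is one more tool, called by a JSON object that holds its "op" and its "data". jog_arm: Moves the arm, as the interface text tells. Its arguments: {"type":"object","properties":{"plan":{"type":"string"},"grip_force":{"type":"number"}},"required":["plan"]}

```bash
mkdir -p pics; cat > h.py <<'E'
import numpy as np, cv2
from rig import env, imaging, job, models
def cloud(im):
    f=240/np.tan(np.radians(im["fov_y"]/2)); v,u=np.mgrid[:480,:640]; d=im["depth"]
    P=np.stack([(u-im["cx"])/f*d,(v-im["cy"])/f*d,d],-1); T=np.array(im["world_from_camera"])
    W=P@T[:3,:3].T+T[:3,3]; W[d==0]=np.nan; return W
E
python3 - <<'E'
from h import *
s=env.observe(); print(s["time_s"],s["position"],np.round(s["tool_rot"],3).tolist(),s["grip_width"],s["ft_force"],env.tcp_to_grasp)
for n in("top","scene"):
    im=imaging.get_image(n); W=cloud(im)
    p=im["pixels"][:,:,::-1].copy()
    print(n,np.round(im["world_from_camera"],3).tolist())
    for q in("brush","dish","barrel","can","oil_bottle","piston"):
        for o in models.outline_of(n,q):
            r=o["region"]; pts=W[r]; pts=pts[~np.isnan(pts[:,0])]
            if len(pts)<10: continue
            print(q,round(o["confidence"],2),np.round(o["bbox"]),"med",np.round(np.median(pts,0),3),"lo",np.round(np.percentile(pts,3,0),3),"hi",np.round(np.percentile(pts,97,0),3))
    cv2.imwrite(f"pics/{n}.png",p)
E
```

```text
0.0 [ 0.20385622 -0.51050784  0.23068953] [[0.929, 0.371, -0.0], [0.371, -0.929, 0.001], [0.0, -0.001, -1.0]] 0.08538804258300085 [-0.1107263   0.70635094  0.66778071] -0.0187
top [[0.02, -0.99, 0.14, 0.449], [-1.0, -0.023, -0.021, 0.019], [0.024, -0.139, -0.99, 1.21], [0.0, 0.0, 0.0, 1.0]]
brush 0.9 [181. 184.  32.  32.] med [0.743 0.329 0.064] lo [0.73  0.316 0.009] hi [0.765 0.353 0.172]
brush 0.85 [217. 195.  30.  30.] med [0.716 0.247 0.064] lo [0.704 0.232 0.006] hi [0.74  0.269 0.172]
brush 0.64 [224. 253.  26.  23.] med [0.582 0.219 0.066] lo [0.567 0.206 0.004] hi [0.606 0.24  0.175]
dish 0.95 [224. 256.  50.  42.] med [0.573 0.24  0.004] lo [ 0.53   0.186 -0.001] hi [0.633 0.293 0.012]
barrel 0.59 [373. 286.  56.  54.] med [ 0.516 -0.134  0.064] lo [ 0.46  -0.186  0.03 ] hi [ 0.568 -0.074  0.103]
oil_bottle 0.84 [489. 293.  45.  27.] med [ 0.493 -0.398  0.113] lo [ 0.465 -0.428  0.009] hi [ 0.524 -0.381  0.172]
oil_bottle 0.16 [136. 265.  40.  30.] med [0.551 0.449 0.042] lo [0.517 0.4   0.002] hi [0.582 0.469 0.087]
piston 0.79 [372. 282.  38.  35.] med [ 0.518 -0.135  0.0
[... 671 characters left out ...]
.003] hi [0.628 0.293 0.013]
dish 0.48 [261. 241.  51.  63.] med [ 0.522 -0.137  0.063] lo [ 0.467 -0.195  0.005] hi [ 0.576 -0.085  0.102]
barrel 0.97 [261. 244.  54.  63.] med [ 0.519 -0.137  0.066] lo [ 0.465 -0.195  0.007] hi [ 0.576 -0.083  0.102]
can 0.57 [439. 147.  31.  35.] med [0.546 0.436 0.054] lo [0.513 0.399 0.004] hi [0.582 0.469 0.085]
oil_bottle 0.81 [160. 290.  33.  49.] med [ 0.511 -0.415  0.108] lo [ 0.481 -0.443  0.01 ] hi [ 0.525 -0.386  0.171]
oil_bottle 0.29 [260. 242.  52.  64.] med [ 0.521 -0.137  0.064] lo [ 0.466 -0.195  0.005] hi [ 0.576 -0.084  0.102]
piston 0.78 [265. 238.  36.  20.] med [ 0.498 -0.126  0.039] lo [ 0.471 -0.159  0.034] hi [ 0.526 -0.092  0.045]
```

```bash
python3 - <<'E'
from h import *
from scipy.optimize import least_squares
def fit(p,r):
    s=least_squares(lambda c:np.hypot(*(p-c).T)-r,p.mean(0),loss="soft_l1",f_scale=.002); return np.round(s.x,4),round(np.sqrt(np.mean(s.fun**2)),4),len(p)
A=[]
for n in("top","scene"):
    im=imaging.get_image(n); W=cloud(im); w=W.reshape(-1,3); w=w[~np.isnan(w[:,0])]
    m=np.hypot(w[:,0]-.587,w[:,1]-.22)<.05
    b=w[m]
    t=b[b[:,2]>.16]; print(n,"top",np.round(t.mean(0),4),len(t), (t[:,:2].min(0)+t[:,:2].max(0))/2)
    h=b[(b[:,2]>.075)&(b[:,2]<.163)]; print(" handle",fit(h[:,:2],.012) if len(h)>5 else 0)
    h=b[(b[:,2]>.012)&(b[:,2]<.034)]; print(" head",fit(h[:,:2],.022) if len(h)>5 else 0)
    d=np.hypot(w[:,0]-.52,w[:,1]+.137); k=w[(d<.075)&(w[:,2]>.096)&(w[:,2]<.108)]
    print(" rim ring",len(k),np.round(k.mean(0),4),"z",np.median(k[:,2]),"outer box ctr",(k[:,:2].min(0)+k[:,:2].max(0))/2, k[:,:2].max(0)-k[:,:2].min(0))
    o=[x for x in models.outline_of(n,"piston")][:1]
    for x in o:
        r=cv2.erode(x["region"].astype(np.uint8),np.ones((5,5)))>0; q=W[r]; print(" piston",np.nanmedian(q,0),np.nanstd(q[:,2]),np.nanpercentile(q[:,2],[5,95]))
    print(" bench z",np.nanmedian(w[(abs(w[:,0]-.5)<.05)&(abs(w[:,1]-.05)<.05)][:,2]))
    o=models.tip_of(n,"barrel_rim")
    T=np.array(im["world_from_camera"]); f=240/np.tan(np.radians(im["fov_y"]/2))
    for x in o[:2]:
        r=T[:3,:3]@np.array([(x["at"][0]-im["cx"])/f,(x["at"][1]-im["cy"])/f,1]); print(" rim pt",x["confidence"],T[:3,3]+r*(.1-T[2,3])/r[2])
    c=im["pixels"][:,:,::-1]; A.append(c)
cv2.imwrite("pics/both.png",cv2.resize(np.hstack([A[0][150:350,100:540],A[1][100:340,100:520][:200,:]]),None,fx=.93,fy=.93) if 0 else np.vstack([cv2.resize(A[0][150:330,110:540],(700,293)),cv2.resize(A[1][110:310,110:540],(700,300))]))
E
```

```text
top top [0.586  0.2257 0.1719] 94 [0.58615366 0.22659848]
 handle (array([0.5873, 0.2273]), np.float64(0.0004), 84)
 head (array([0.5909, 0.2241]), np.float64(0.0122), 43)
 rim ring 652 [ 0.516  -0.1331  0.1008] z 0.10068910842099343 outer box ctr [ 0.51576496 -0.13290287] [0.1131513  0.11172896]
 piston [ 0.51790548 -0.1366457   0.04045308] 0.002301358873097862 [0.03653889 0.04430077]
 bench z 0.000757098286771285
 rim pt 0.66 [ 0.51968432 -0.13443147  0.1       ]
scene top [0.5877 0.2244 0.1698] 72 [0.58699289 0.2252739 ]
 handle (array([0.5852, 0.2272]), np.float64(0.0015), 188)
 head (array([0.5853, 0.2269]), np.float64(0.0085), 80)
 rim ring 530 [ 0.5166 -0.1354  0.1001] z 0.09989641117551229 outer box ctr [ 0.51384645 -0.13424055] [0.11690855 0.11316212]
 piston [ 0.49993568 -0.12701252  0.03925698] 0.0028646435342906717 [0.03449379 0.04389934]
 bench z -0.0006175788852551545
 rim pt 0.79 [ 0.50284423 -0.13314368  0.1       ]
```

View pics/both.png

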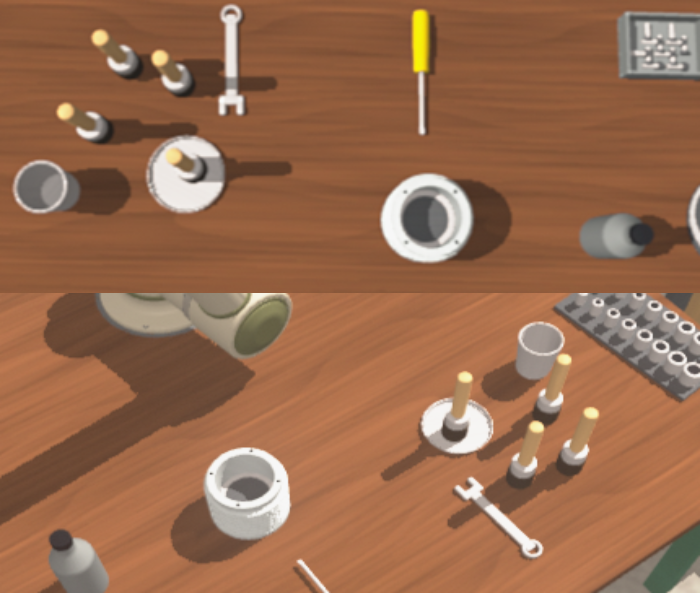

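{"op": "jog_arm", "data": {"plan": "0 0 0 2.8 -2.4 0 0;0 0 0 2.8 -2.4 0 0;0 0 0 2.8 -2.4 0 0;0 0 0 2.8 -2.4 0 0;0 0 0 2.8 -2.4 0 0;0 0 0 2.8 -2.4 0 0;0 0 0 2.8 -2.4 0 0;0 0 0 2.8 -2.4 0 0;0 0 0 2.8 -2.4 0 0;0 0 0 2.8 -2.4 0 0", "grip_force": 50}}

```text
time_s: 1.83
position: [0.3754, -0.1824, 0.2316]
tool_rot: [[0.929, 0.37, 0.001], [0.37, -0.929, -0.0], [0.0, 0.001, -1.0]]
ft_force: [1.1, -0.2, 0.6]
grip_width: 0.0854
gripper_force: 0.0
```

{"op": "jog_arm", "data": {"plan": "0 0 0 2.8 -2.4 0 0;0 0 0 2.8 -2.4 0 0;0 0 0 2.8 -2.4 0 0;0 0 0 2.8 -2.4 0 0;0 0 0 2.8 -2.4 0 0;0 0 0 2.8 -2.4 0 0;0 0 0 2.8 -2.4 0 0;0 0 0 2.8 -2.4 0 0;0 0 0 0 0 0 0;0 0 0 0 0 0 0"}}

```text
time_s: 2.67
position: [0.5121, 0.0787, 0.231]
tool_rot: [[0.928, 0.374, -0.0], [0.374, -0.928, -0.0], [-0.0, -0.0, -1.0]]
ft_force: [-0.1, -0.9, -0.1]
grip_width: 0.0855
gripper_force: 0.0
```

{"op": "jog_arm", "data": {"plan": "0 0 0 2.5 -2.2 0 0;0 0 0 2.5 -2.2 0 0;0 0 0 2.5 -2.2 0 0;0 0 0 2.5 -2.2 0 0;0 0 0 2.4 -2.2 0 0;0 0 0 0 0 0 0;0 0 0 0 0 0 0"}}

```text
time_s: 3.25
position: [0.5863, 0.2252, 0.2308]
tool_rot: [[0.929, 0.371, -0.001], [0.371, -0.929, -0.0], [-0.001, 0.0, -1.0]]
ft_force: [0.2, -0.0, -0.2]
grip_width: 0.0853
gripper_force: 0.0
```

```bash
cat >> h.py <<'E'
from scipy.optimize import least_squares
def fit(p,r):
    s=least_squares(lambda c:np.hypot(*(p-c).T)-r,p.mean(0),loss="soft_l1",f_scale=.002); return np.round(s.x,4),round(np.sqrt(np.mean(s.fun**2)),4),len(p)
def look(n,c,zlo,zhi,r=.03):
    im=imaging.get_image(n); w=cloud(im).reshape(-1,3); w=w[~np.isnan(w[:,0])]
    b=w[(np.hypot(w[:,0]-c[0],w[:,1]-c[1])<r)&(w[:,2]>zlo)&(w[:,2]<zhi)]
    return im,b
E
python3 - <<'E'
from h import *
print(env.observe()["position"])
im,b=look("wrist",(.586,.227),-.01,.2,.07); t=b[b[:,2]>.163]
print(len(t),np.round(t.mean(0),4),np.round((t.min(0)+t.max(0))/2,4),np.round(np.ptp(t,axis=0),4))
h=b[(b[:,2]>.075)&(b[:,2]<.16)]; print(fit(h[:,:2],.012))
cv2.imwrite("pics/w1.png",im["pixels"][:,:,::-1])
E
```

```text
[0.58631524 0.22523342 0.23076122]
1192 [0.5866 0.2265 0.1711] [0.5857 0.2259 0.1686] [0.0222 0.0232 0.0111]
(array([0.5846, 0.2256]), np.float64(0.0002), 772)
```

View pics/w1.png

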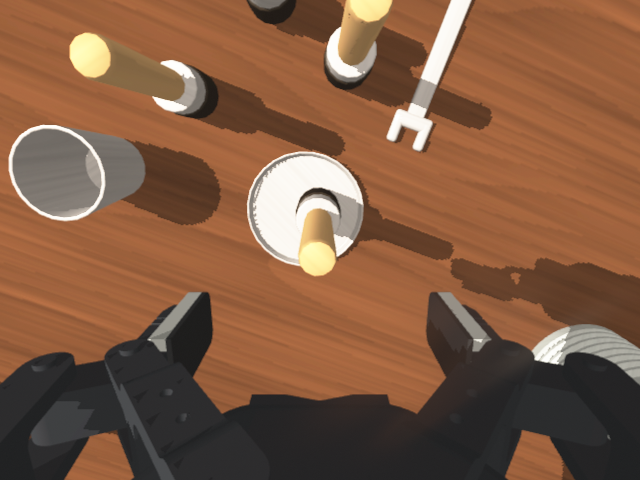

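{"op": "jog_arm", "data": {"plan": "0 0 0 0 -0.1 2 0;0 0 0 0 0 2.5 0;0 0 0 0 0 2.5 0;0 0 0 0 0 2.2 0;0 0 0 0 0 1.5 0;0 0 0 0 0 0 0"}}

```text
time_s: 3.8
position: [0.5842, 0.2241, 0.1216]
tool_rot: [[0.93, 0.369, -0.006], [0.369, -0.93, -0.001], [-0.006, -0.001, -1.0]]
ft_force: [-1.1, 0.9, 0.6]
grip_width: 0.0853
gripper_force: 0.0
```

{"op": "jog_arm", "data": {"plan": "0 0 0 0 0 0 80;0 0 0 0 0 0 130;0 0 0 0 0 0 200;0 0 0 0 0 0 255;0 0 0 0 0 0 255;0 0 0 0 0 0 255;0 0 0 0 0 0 255;0 0 0 0 0 0 255;0 0 0 0 0 0 255;0 0 0 0 0 0 255", "grip_force": 60}}

```text
time_s: 4.63
position: [0.5863, 0.2264, 0.1253]
tool_rot: [[0.929, 0.371, 0.002], [0.371, -0.929, 0.0], [0.002, 0.0, -1.0]]
ft_force: [-0.1, -0.7, 5.7]
grip_width: 0.0227
gripper_force: 58.7
```

{"op": "jog_arm", "data": {"plan": "0 0 0 0 0 -1 255;0 0 0 0 0 -2 255;0 0 0 0 0 -2.5 255;0 0 0 0 0 -2.5 255;0 0 0 0 0 -2.5 255;0 0 0 0 0 -1.5 255;0 0 0 0 0 -1 255;0 0 0 0 0 0 255;0 0 0 0 0 0 255"}}

```text
time_s: 5.38
position: [0.5856, 0.2263, 0.2538]
tool_rot: [[0.929, 0.371, -0.001], [0.371, -0.929, -0.0], [-0.001, -0.0, -1.0]]
ft_force: [0.6, -0.1, -2.4]
grip_width: 0.0226
gripper_force: 58.8
```

{"op": "jog_arm", "data": {"plan": "0 0 0 -1 1.5 0 255;0 0 0 -1.8 2.8 0 255;0 0 0 -2.2 3.4 0 255;0 0 0 -2.2 3.4 0 255;0 0 0 -2.2 3.4 0 255;0 0 0 -2.2 3.4 0 255;0 0 0 -2.2 3.4 0 255;0 0 0 -2.2 3.4 0 255;0 0 0 -1.8 2.8 0 255;0 0 0 -1 1.5 0 255"}}

```text
time_s: 6.22
position: [0.5174, -0.1159, 0.2527]
tool_rot: [[0.93, 0.368, -0.003], [0.368, -0.93, 0.001], [-0.003, -0.002, -1.0]]
ft_force: [0.1, 0.6, -2.6]
grip_width: 0.0225
gripper_force: 59.0
```

{"op": "jog_arm", "data": {"plan": "0 0 0 -1.2 1.8 0 255;0 0 0 0 0 0 255;0 0 0 0 0 0 255;0 0 0 0 0 0 255"}}

```text
time_s: 6.55
position: [0.514, -0.1332, 0.2534]
tool_rot: [[0.929, 0.371, -0.002], [0.371, -0.929, 0.001], [-0.001, -0.002, -1.0]]
ft_force: [-0.2, -0.3, -1.5]
grip_width: 0.0229
gripper_force: 59.1
```

```bash
python3 - <<'E'
from h import *
s=env.observe();p=s["position"];print(p,s["grip_width"],s["ft_force"])
for n in("scene","top","wrist"):
    im,b=look(n,p[:2],.0,.3,.07); A=im["pixels"][:,:,::-1]
    d=np.hypot(b[:,0]-p[0],b[:,1]-p[1])
    h=b[(d<.026)&(b[:,2]>.12)&(b[:,2]<.166)]; f=b[(d<.026)&(b[:,2]>.17)&(b[:,2]<.19)]
    if len(h)>5: print(n,"head",fit(h[:,:2],.022),"low z",np.percentile(h[:,2],1))
    if len(f)>5: print(" ferrule",fit(f[:,:2],.02),len(f))
    cr=b[(b[:,2]>.025)&(b[:,2]<.05)&(d<.04)]; print(" crown",np.median(cr[:,2]) if len(cr) else 0,len(cr))
    r=b[(b[:,2]>.095)&(b[:,2]<.105)&(d>.04)]; print(" rim",len(r),fit(r[:,:2],.055) if len(r)>20 else 0)
    if n=="scene": cv2.imwrite("pics/s2.png",cv2.resize(A[130:330,160:400],None,fx=2.5,fy=2.5))
E
```

```text
[ 0.51403277 -0.13324102  0.25337824] 0.02293906568715003 [-0.24701269 -0.33284772 -1.49027581]
scene head (array([ 0.5119, -0.1326]), np.float64(0.0015), 140) low z 0.13340296983267771
 ferrule (array([ 0.5118, -0.1324]), np.float64(0.0035), 113) 113
 crown 0.039103139309724644 376
 rim 465 (array([ 0.5131, -0.1332]), np.float64(0.0048), 465)
top head (array([ 0.4735, -0.1235]), np.float64(0.0011), 8) low z 0.13849988220327478
 ferrule (array([ 0.4777, -0.1266]), np.float64(0.0017), 8) 8
 crown 0.04033067422224734 167
 rim 281 (array([ 0.5195, -0.1363]), np.float64(0.0039), 281)
wrist head (array([ 0.5125, -0.1338]), np.float64(0.0005), 586) low z 0.13450878380059864
 ferrule (array([ 0.5124, -0.1338]), np.float64(0.002), 552) 552
 crown 0.03888575932949617 3002
 rim 4356 (array([ 0.5118, -0.1353]), np.float64(0.0047), 4356)
```

View pics/s2.png

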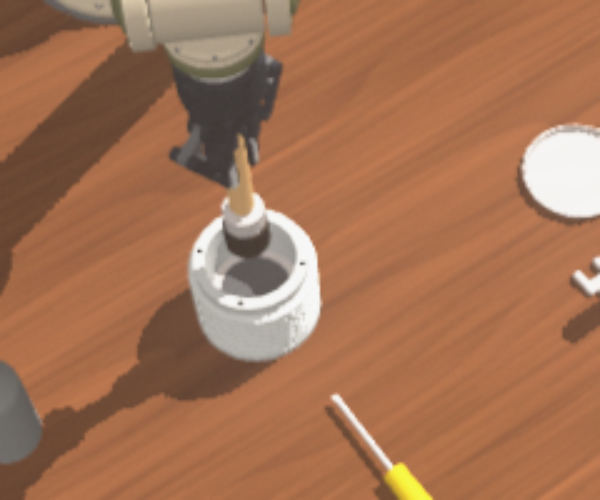

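{"op": "jog_arm", "data": {"plan": "0 0 0 0 0 1 255;0 0 0 0 0 2 255;0 0 0 0 0 2 255;0 0 0 0 0 2 255;0 0 0 0 0 1 255;0 0 0 0 0 0.4 255;0 0 0 0 0 0 255;0 0 0 0 0 0 255;0 0 0 0 0 0 255"}}

```text
time_s: 7.45
position: [0.5148, -0.1339, 0.1713]
tool_rot: [[0.929, 0.371, 0.002], [0.371, -0.929, -0.001], [0.001, 0.001, -1.0]]
ft_force: [0.1, 1.0, -1.8]
grip_width: 0.0223
gripper_force: 59.1
```

{"op": "jog_arm", "data": {"plan": "0 0 0 0 0 0.2 255;0 0 0 0 0 0 255;0 0 0 0 0 0 255"}}

```text
time_s: 7.7
position: [0.5143, -0.1339, 0.1686]
tool_rot: [[0.929, 0.371, 0.0], [0.371, -0.929, -0.0], [0.0, 0.0, -1.0]]
ft_force: [-0.7, -1.2, -1.5]
grip_width: 0.0226
gripper_force: 59.1
```

{"op": "jog_arm", "data": {"plan": "0 0 0 0 0 0.2 255;0 0 0 0 0 0 255;0 0 0 0 0 0 255"}}

```text
time_s: 7.95
position: [0.5142, -0.1339, 0.1662]
tool_rot: [[0.929, 0.371, -0.0], [0.371, -0.929, 0.0], [-0.0, -0.0, -1.0]]
ft_force: [0.3, 0.5, -1.9]
grip_width: 0.0227
gripper_force: 59.1
```

{"op": "jog_arm", "data": {"plan": "0 0 0 0 0 0.2 255;0 0 0 0 0 0 255;0 0 0 0 0 0 255"}}

```text
time_s: 8.2
position: [0.5142, -0.1338, 0.1642]
tool_rot: [[0.929, 0.371, -0.0], [0.371, -0.929, 0.0], [-0.0, -0.0, -1.0]]
ft_force: [-0.3, -0.6, -1.7]
grip_width: 0.0224
gripper_force: 59.1
```

{"op": "jog_arm", "data": {"plan": "0 0 0 0 0 0.1 255;0 0 0 0 0 0 255;0 0 0 0 0 0 255"}}

```text
time_s: 8.45
position: [0.5143, -0.1338, 0.1633]
tool_rot: [[0.929, 0.371, -0.0], [0.371, -0.929, 0.0], [-0.0, -0.0, -1.0]]
ft_force: [0.1, -0.1, -1.5]
grip_width: 0.0226
gripper_force: 59.1
```

{"op": "jog_arm", "data": {"plan": "0 0 0 0 0 0.1 255;0 0 0 0 0 0 255;0 0 0 0 0 0 255"}}

```text
time_s: 8.7
position: [0.5143, -0.1339, 0.1623]
tool_rot: [[0.929, 0.371, -0.0], [0.371, -0.929, 0.0], [-0.0, -0.0, -1.0]]
ft_force: [-0.5, 0.6, -1.0]
grip_width: 0.0228
gripper_force: 59.1
```

{"op": "jog_arm", "data": {"plan": "0 0 0 0 0 0.1 255;0 0 0 0 0 0 255;0 0 0 0 0 0 255"}}

```text
time_s: 8.95
position: [0.5144, -0.134, 0.1615]
tool_rot: [[0.929, 0.371, 0.0], [0.371, -0.929, -0.0], [0.0, 0.0, -1.0]]
ft_force: [-0.2, -0.6, -0.0]
grip_width: 0.0227
gripper_force: 59.5
```

{"op": "jog_arm", "data": {"plan": "0 0 0 0 0 0.05 255;0 0 0 0 0 0 255;0 0 0 0 0 0 255"}}

```text
time_s: 9.2
position: [0.5145, -0.134, 0.1615]
tool_rot: [[0.929, 0.371, 0.001], [0.371, -0.929, -0.001], [0.001, 0.001, -1.0]]
ft_force: [-1.3, 0.3, 5.3]
grip_width: 0.0231
gripper_force: 60.0
```

{"op": "jog_arm", "data": {"plan": "0 0 0 0 0 0 255;0 0 0 0 0 0 255;0 0 0 0 0 0 255"}}

```text
time_s: 9.45
position: [0.5145, -0.134, 0.1615]
tool_rot: [[0.929, 0.371, 0.001], [0.371, -0.929, -0.001], [0.001, 0.001, -1.0]]
ft_force: [-2.4, -0.4, 5.4]
grip_width: 0.0226
gripper_force: 60.0
```

{"op": "jog_arm", "data": {"plan": "0 0 0 0 0 -0.5 255;0 0 0 0 0 -1.5 255;0 0 0 0 0 -2 255;0 0 0 0 0 -2 255;0 0 0 0 0 -2 255;0 0 0 0 0 -1.4 255;0 0 0 0 0 -0.8 255;0 0 0 0 0 0 255;0 0 0 0 0 0 255"}}

```text
time_s: 10.2
position: [0.5141, -0.1338, 0.2622]
tool_rot: [[0.929, 0.371, -0.001], [0.371, -0.929, 0.0], [-0.001, -0.001, -1.0]]
ft_force: [0.3, 1.1, -2.1]
grip_width: 0.0226
gripper_force: 59.1
```

```bash
python3 - <<'E'
from h import *
s=env.observe();p=s["position"];print(p,s["grip_width"],s["ft_force"])
for n in("scene","wrist"):
    im,b=look(n,p[:2],.0,.3,.07)
    d=np.hypot(b[:,0]-p[0],b[:,1]-p[1])
    h=b[(d<.026)&(b[:,2]>.12)&(b[:,2]<.166)]
    print(n,"head",fit(h[:,:2],.022),"low z",np.percentile(h[:,2],1))
    cr=b[(b[:,2]>.005)&(b[:,2]<.05)&(d<.04)]; print(" crown",np.median(cr[:,2]),len(cr))
im=imaging.get_image("wrist"); W=cloud(im)
for n in ("scene","top"):
    im=imaging.get_image(n);W=cloud(im).reshape(-1,3);d=np.hypot(W[:,0]-.581,W[:,1]-.24)
    k=W[(d<.07)&(W[:,2]>.007)&(W[:,2]<.016)]; print(n,"dish rim",fit(k[:,:2],.058))
E
```

```text
[ 0.51408383 -0.13376608  0.26223549] 0.0225606906350237 [ 0.25819906  1.11647846 -2.08549909]
scene head (array([ 0.5122, -0.1334]), np.float64(0.0011), 94) low z 0.1404018173762867
 crown 0.039511847555626645 391
wrist head (array([ 0.5122, -0.1343]), np.float64(0.0002), 308) low z 0.1419147437818966
 crown 0.03884716086556814 2984
scene dish rim (array([0.5792, 0.2372]), np.float64(0.0158), 177)
top dish rim (array([0.5805, 0.2383]), np.float64(0.0148), 316)
```

{"op": "jog_arm", "data": {"plan": "0 0 0 1 -1.5 0 255;0 0 0 1.8 -2.8 0 255;0 0 0 2.2 -3.4 0 255;0 0 0 2.2 -3.4 0 255;0 0 0 2.2 -3.4 0 255;0 0 0 2.2 -3.4 0 255;0 0 0 2.2 -3.4 0 255;0 0 0 2.2 -3.4 0 255;0 0 0 1.8 -2.8 0 255;0 0 0 1 -1.6 0 255"}}

```text
time_s: 11.28
position: [0.5809, 0.2097, 0.262]
tool_rot: [[0.928, 0.373, -0.001], [0.373, -0.928, 0.001], [-0.001, -0.001, -1.0]]
ft_force: [-0.1, -0.4, -1.8]
grip_width: 0.0224
gripper_force: 59.2
```

{"op": "jog_arm", "data": {"plan": "0 0 0 0.8 -1.7 0 255;0 0 0 0.5 -1 0 255;0 0 0 0 0 0 255;0 0 0 0 0 0 255;0 0 0 0 0 0 255"}}

```text
time_s: 11.7
position: [0.5831, 0.2349, 0.2627]
tool_rot: [[0.929, 0.37, -0.0], [0.37, -0.929, -0.0], [-0.0, 0.0, -1.0]]
ft_force: [-1.2, -0.2, -1.7]
grip_width: 0.023
gripper_force: 59.2
```

{"op": "jog_arm", "data": {"plan": "0 0 0 0 0 1.5 255;0 0 0 0 0 2.5 255;0 0 0 0 0 3 255;0 0 0 0 0 3 255;0 0 0 0 0 1.8 255;0 0 0 0 0 1 255;0 0 0 0 0 0.3 255;0 0 0 0 0 0 255;0 0 0 0 0 0 255;0 0 0 0 0 0 255"}}

```text
time_s: 12.53
position: [0.5838, 0.236, 0.1334]
tool_rot: [[0.929, 0.371, 0.003], [0.371, -0.929, 0.001], [0.003, 0.001, -1.0]]
ft_force: [-0.3, -0.3, -1.7]
grip_width: 0.0223
gripper_force: 59.2
```

{"op": "jog_arm", "data": {"plan": "0 0 0 0 0 0.2 255;0 0 0 0 0 0.1 255;0 0 0 0 0 0 255;0 0 0 0 0 0 255"}}

```text
time_s: 12.87
position: [0.5831, 0.236, 0.1289]
tool_rot: [[0.929, 0.371, 0.0], [0.371, -0.929, -0.0], [0.0, 0.0, -1.0]]
ft_force: [-0.1, 0.4, -1.8]
grip_width: 0.0225
gripper_force: 59.2
```

{"op": "jog_arm", "data": {"plan": "0 0 0 0 0 0.1 255;0 0 0 0 0 0 255;0 0 0 0 0 0 255"}}

```text
time_s: 13.12
position: [0.583, 0.236, 0.1278]
tool_rot: [[0.929, 0.371, -0.0], [0.371, -0.929, -0.0], [-0.0, -0.0, -1.0]]
ft_force: [0.6, -0.1, -2.2]
grip_width: 0.0224
gripper_force: 59.2
```

{"op": "jog_arm", "data": {"plan": "0 0 0 0 0 0.1 255;0 0 0 0 0 0 255;0 0 0 0 0 0 255"}}

```text
time_s: 13.37
position: [0.583, 0.236, 0.1267]
tool_rot: [[0.929, 0.371, -0.0], [0.371, -0.929, -0.0], [-0.0, -0.0, -1.0]]
ft_force: [0.5, 0.4, -2.3]
grip_width: 0.0224
gripper_force: 59.2
```

{"op": "jog_arm", "data": {"plan": "0 0 0 0 0 0.1 255;0 0 0 0 0 0 255;0 0 0 0 0 0 255"}}

```text
time_s: 13.62
position: [0.583, 0.236, 0.1258]
tool_rot: [[0.929, 0.371, -0.0], [0.371, -0.929, 0.0], [-0.0, -0.0, -1.0]]
ft_force: [-0.3, -0.1, -2.5]
grip_width: 0.023
gripper_force: 59.2
```

{"op": "jog_arm", "data": {"plan": "0 0 0 0 0 0.05 255;0 0 0 0 0 0 255;0 0 0 0 0 0 255"}}

```text
time_s: 13.87
position: [0.5831, 0.236, 0.1253]
tool_rot: [[0.929, 0.371, 0.0], [0.371, -0.929, -0.0], [0.0, 0.0, -1.0]]
ft_force: [-0.6, -0.2, -1.4]
grip_width: 0.0226
gripper_force: 59.5
```

{"op": "jog_arm", "data": {"plan": "0 0 0 0 0 0.05 255;0 0 0 0 0 0 255;0 0 0 0 0 0 255", "grip_force": 20}}

```text
time_s: 14.12
position: [0.5832, 0.236, 0.1253]
tool_rot: [[0.929, 0.371, 0.001], [0.371, -0.929, 0.0], [0.001, 0.0, -1.0]]
ft_force: [-1.1, 0.4, 3.4]
grip_width: 0.0226
gripper_force: 59.6
```

{"op": "jog_arm", "data": {"plan": "0 0 0 0 0 0 150;0 0 0 0 0 0 120;0 0 0 0 0 0 80;0 0 0 0 0 0 40;0 0 0 0 0 0 0;0 0 0 0 0 0 0;0 0 0 0 0 0 0;0 0 0 0 0 0 0;0 0 0 0 0 0 0;0 0 0 0 0 0 0"}}

```text
time_s: 14.95
position: [0.5831, 0.236, 0.1248]
tool_rot: [[0.929, 0.371, 0.0], [0.371, -0.929, 0.0], [0.0, -0.0, -1.0]]
ft_force: [0.8, -0.7, -0.7]
grip_width: 0.0856
gripper_force: 0.0
```

{"op": "jog_arm", "data": {"plan": "0 0 0 0 0 -1 0;0 0 0 0 0 -2 0;0 0 0 0 0 -3 0;0 0 0 0 0 -3 0;0 0 0 0 0 -2 0;0 0 0 0 0 -1 0;0 0 0 0 0 0 0;0 0 0 0 0 0 0"}}

```text
time_s: 15.62
position: [0.5828, 0.2359, 0.2442]
tool_rot: [[0.929, 0.371, -0.001], [0.371, -0.929, -0.0], [-0.001, -0.0, -1.0]]
ft_force: [0.2, -0.3, -1.3]
grip_width: 0.0855
gripper_force: 0.0
```

```bash
python3 - <<'E'
from h import *
s=env.observe();print(s["time_s"],s["position"],s["ft_force"])
for n in("top","scene","wrist"):
    im,b=look(n,(.583,.236),.0,.19,.05)
    t=b[b[:,2]>.163]; h=b[(b[:,2]>.08)&(b[:,2]<.16)]
    print(n,"top",np.round(t.mean(0),4) if len(t) else 0,"handle",fit(h[:,:2],.012) if len(h)>5 else 0)
    if n=="scene": cv2.imwrite("pics/s3.png",cv2.resize(im["pixels"][110:310,300:540,::-1],None,fx=2.5,fy=2.5))
E
```

```text
15.6167 [0.58281573 0.23592212 0.24424985] [ 0.17143807 -0.33420532 -1.32720848]
top top [0.587  0.2258 0.1678] handle (array([0.5843, 0.237 ]), np.float64(0.0004), 60)
scene top [0.5846 0.2338 0.1703] handle (array([0.5823, 0.2367]), np.float64(0.0016), 173)
wrist top [0.5837 0.2361 0.171 ] handle (array([0.5818, 0.2353]), np.float64(0.0002), 648)
```

View pics/s3.png

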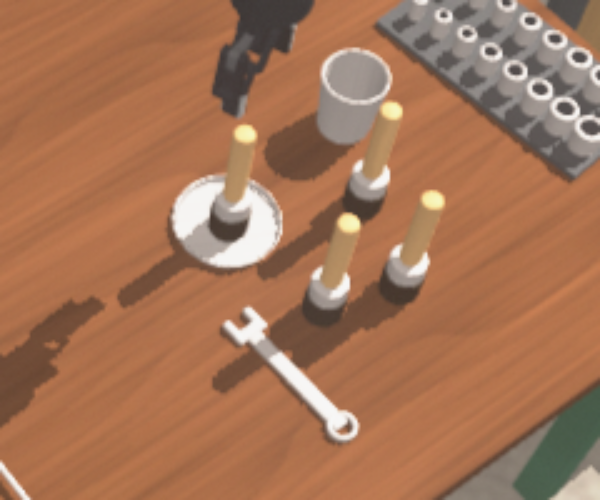

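The picture shows the brush upright in the middle of the lid (base near (230,222)). The gripper is clear above it, and the neighbouring things have not moved.

```bash
python3 -c "
from rig import job
print(job.close_job())"
```

```text
the job is handed in; nothing more can be done
None
```

The brush was dipped until its bristles pressed on the piston with about 7 N; the crown still measured about 39 mm above the bench afterwards. It now stands upright and released near the middle of the tin lid, and the job was handed in after about 16 s; the hand-in returned no verdict.

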